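Click the length gauge's cursor into its preset notch and lock it

TASK

Set the bench length gauge on the worktop to its preset: push the cursor along its rail towards the clamp block with the two round teeth until its spring plunger clicks over the first tooth and drops into the notch between the teeth, and stays there. Then press the round key on top of the cursor fully down to lock it. Only push and press: do not pick up or shift the jars, the bottle and the instrument standing round the gauge.

Things in the scene. Friction and masses are not known exactly. Their poses are not given: they have to be found in the camera images.
- gauge: The length gauge, fixed to the worktop: grey bed 150 (x) x 360 (y) x 12 mm high; steel rail along y (34 mm wide, centred at x = +20 mm, top 26 mm above the worktop); low end cheeks (top 30 mm) at y = +-172 mm. Origin: centre of the bed's underside, on the worktop. x points away from the robot, y along the rail to the left, turned by the gauge's yaw (within 0.2 rad).
- cursor (a joint): Travel of the cursor along the gauge's y axis, in m: 0 in the middle of the rail, positive to the left, stops at +-0.125. It slides with about 1 N of friction and stays where it is left.
- cursor_centre (a point): Middle of the cursor's flat top, under the key, 66 mm above the worktop; in the gauge frame at x = +20 mm, y = cursor travel. The cursor is an aluminium block on the rail, 100 mm deep (gauge x) and 90 mm along the rail; its upright side faces, 45 mm either side of this point along the rail, reach from 26 mm (over the rail) to 66 mm above the worktop.
- cursor_tip (a point): Lowest point of the cursor's plunger at rest, 23 mm above the worktop; in the gauge frame at x = -48 mm, y = cursor travel. It moves with the cursor (not up and down). The plunger is a 10 mm upright steel pin with a 12 mm ball tip, in a 30 mm wide nose on the cursor's front (gauge x -64 to -28 mm, 44 to 56 mm high).
- plunger (a joint): Rise of the sprung plunger in m: 0 at rest, about 0.0005 in the notch, 0.004 on a tooth's crest. Riding up a tooth takes a push of about 6 to 8 N; past the crest, 8 mm before the notch centre, the push falls to nothing and, some 2 to 5 mm further, the spring snaps the cursor into the notch. Leaving the notch to either side takes about as much.
- notch (a point): The notch: middle between the two teeth of the toothed clamp block, 23.5 mm above the worktop. The cursor is home when cursor_tip stands here, seen from above. The block: dark steel plate 28 x 44 mm with two round steel teeth across it, 10 mm thick, 16 mm apart, tops 27 mm high; fixed on the bed's front ledge, at gauge x = -48 mm, 85 to 110 mm left or right of the middle.
- plain_block: The other clamp block, at the opposite side of the ledge: the same 28 x 44 mm plate with a plain upright block 28 x 28 mm, top 40 mm above the worktop, and no teeth. The plunger stops against it. Origin: centre of its underside, 12 mm above the worktop.
- lock_key (a joint): Travel of the locking key, in m: 0 standing up, 0.006 fully down. A black round domed key, 24 mm wide, on the middle of the cursor's top. It takes about 4 to 5 N to push it down, and it stays where it is left.
- key_top (a point): Middle of the key's top; 77 mm above the worktop when up, 71 mm when fully down. In the gauge frame at x = +20 mm, y = cursor travel.
- jar: Bystander, loose: small screw jar, 31 mm wide, 32 mm high. Origin: centre of its underside.
- plugger: Bystander, loose: thin black double-ended hand instrument, 123 mm long, lying flat. Origin: centre of its underside.
- amber_bottle: Bystander, loose: amber dropper bottle, 34 mm wide, 109 mm high. Origin: centre of its underside.
- tall_jar: Bystander, loose: white jar with a ribbed screw cap, 41 mm wide, 66 mm high. Origin: centre of its underside.
- gel_jar: Bystander, loose: gel jar with a black cap, 39 mm wide, 81 mm high. Origin: centre of its underside.

How it is judged:
By the outcome, as a careful person would: the job done as asked, in the order asked, and still so for the second after the job is handed in, with the robot touching nothing.
It also fails if it takes over 48 s, if anything falls off the work surface, if the arm or the gripper's body presses on something with over 40 N, if the wrist force passes 120 N, or if a joint passes its speed limit or range.

ROBOT

A 6-joint arm with a two-finger parallel gripper is mounted at the origin on a cart in front of the work surface, level with it; the furniture and walls round the work are solid. World frame = base frame: x ahead of the robot, y to its left, z up, the work surface at z = 0. Lengths are in m, angles in rad, forces in N, time in s.
With the tool pointing down it reaches from about 0.25 to 0.775 m from the base axis. Payload 4 kg.
Tool frame: the origin (TCP) lies at the very end of the fingers, on their centre line; the grasp point (between the pads) lies 19 mm behind it; z points along the fingers, y is the line along which they close (so a half turn about z gives the same grasp; the last joint's range is limited). The gripper opens to 94 mm and grips with 3 to 60 N. Pads are 16 mm wide; open, the fingers measure 119 mm over their backs; the gripper's body (75 mm by 177 mm) begins 78 mm behind the grasp point.
Start: joints at [-1.222, 0.087, 1.371, -0, 1.684, -0.103], TCP at [0.24, -0.495, 0.181] pointing down, gripper open.
Joint ranges: [-3.1, 3.1], [-0.76, 2.03], [0.27, 2.55], [-1.08, 4.22], [0.17, 2.65], [-2.57, 2.57]. Speed limits (rad/s): [2.79, 2.79, 3.14, 3.14, 3.14, 3.14].

INTERFACE

Orientations are given as [roll, pitch, yaw] about the fixed x, y, z axes, in that order (R = Rz(yaw) Ry(pitch) Rx(roll)).
In Python, from station import robot, vision gives the robot as it stands. The module is installed in compiled form; this text tells all that it offers. Calls block until the motion is done:
- robot.reach(position, orientation): joint-space move of the TCP to a pose.
- robot.line_to(position, feed=0.15, rot=None, max_force=None): straight line of the TCP; rot=None keeps the orientation; feed is the mean speed in m/s. With max_force (N) it stops when the force on the tool has changed by that much, and returns True; else False.
- robot.movej(angles): joint-space move.
- robot.gripper_open() and robot.grasp(f_grip=None): open the fingers fully, or close them until they stop; f_grip is the grip in N (None keeps the last).
- robot.hold(seconds).
- robot.inverse_kinematics(position, orientation): joint angles nearest the present ones, or None.
- vision.read_camera(name): name is "scene" or "top" or "wrist"; returns (picture, depth): 400x640x3 uint8, blue, green, red; 400x640 float32, m along the optical axis (not along the pixel's ray), 0 where there is no reading.
- vision.camera_model(name): a dict with "fx", "fy", "cx", "cy" (pixels), "extrinsics" (4x4, takes a point from camera to world coordinates); the wrist camera has in their place "T_tool_cam" (4x4, takes a point from camera to tool coordinates, whose origin is the TCP and whose axes are the flange's). Camera axes: x right, y up, looking along -z (the intrinsics and any distortion apply to the point x, -y, -z); pixel columns grow to the right and rows downward; lengths in m; the calibration is good to about 2 mm. A picture is of the moment at which its call begins: read the wrist's pose just before it. camera_model takes no time and is no camera call.
A pose or a line that the arm cannot do raises robot.IKError and nothing moves.
- robot.sign_off(): hands the job in; it is judged then, once.
Readings, each from a call of its own:
- robot.current_time_s(): time.
- robot.current_joint_positions(): joint angles.
- robot.current_qvel(): joint speeds.
- robot.current_effort(): joint torques, N m.
- robot.current_tcp_pos(): TCP position.
- robot.current_eef_rot(): TCP orientation.
- robot.current_contact_force(): force on the tool from outside, world axes, zero at the start.
- robot.current_wrist_torque(): the same for the moment, N m.
- robot.current_gripper_width(): finger opening in m.
- robot.current_grasp_force(): force on a finger pad.
Only numpy, scipy, OpenCV 4.12 (cv2) and the standard library are available. Lean on these libraries where they do the work, as an engineer would, in place of code of your own. Each camera call takes 0.05 s, during which the arm holds its last target. There are 200 camera calls.

## Working session

There is one attempt and no reset: what is moved stays moved. The work goes in short steps, each a Python script; the robot and the scene stay as the last script left them, time stands still between calls to the robot, and variables do not carry over. Pictures are saved under pics/ and viewed, at most 10 in all, crops included, and the job is handed in when it is done.

```bash
mkdir -p pics
cat > h.py <<'E'
import numpy as np, cv2
from station import robot, vision
def world(name):
    im,d=vision.read_camera(name); m=vision.camera_model(name)
    v,u=np.mgrid[:400,:640]
    P=np.stack([(u-m['cx'])/m['fx']*d,-(v-m['cy'])/m['fy']*d,-d],-1)
    T=np.array(m['extrinsics']); return im,d,P@T[:3,:3].T+T[:3,3]
E
python3 - <<'E'
from h import *
for n in('top','scene'):
    im,d,W=world(n); cv2.imwrite(f'pics/{n}.png',im); np.savez(f'{n}.npz',im=im,d=d,W=W)
    m=vision.camera_model(n); print({k:np.round(v,3) if not isinstance(v,str) else v for k,v in m.items()}); print(W[200,320])
E
```

```text
{'fx': np.float64(443.484), 'fy': np.float64(443.484), 'cx': np.float64(307.935), 'cy': np.float64(189.537), 'extrinsics': array([[ 0.063,  0.976, -0.207,  0.282],
       [-0.998,  0.063, -0.009,  0.007],
       [ 0.004,  0.207,  0.978,  0.945],
       [ 0.   ,  0.   ,  0.   ,  1.   ]])}
[ 0.45763469 -0.01193112  0.01351991]
{'fx': np.float64(384.053), 'fy': np.float64(384.053), 'cx': np.float64(322.962), 'cy': np.float64(195.27), 'extrinsics': array([[-0.861,  0.369, -0.35 ,  0.18 ],
       [-0.508, -0.635,  0.581,  0.5  ],
       [-0.008,  0.679,  0.734,  0.728],
       [ 0.   ,  0.   ,  0.   ,  1.   ]])}
[ 0.49539784 -0.01010046  0.0637063 ]
```

View pics/top.png

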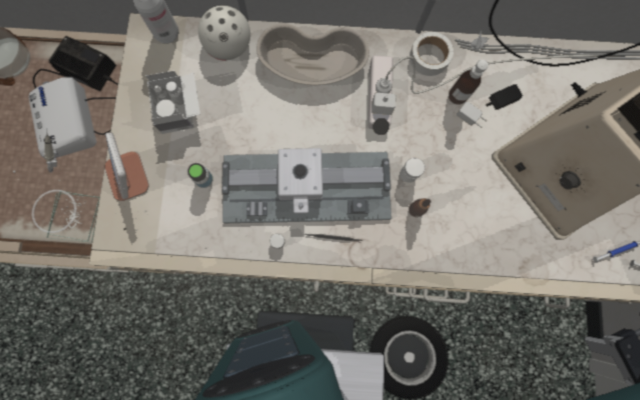

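View pics/scene.png

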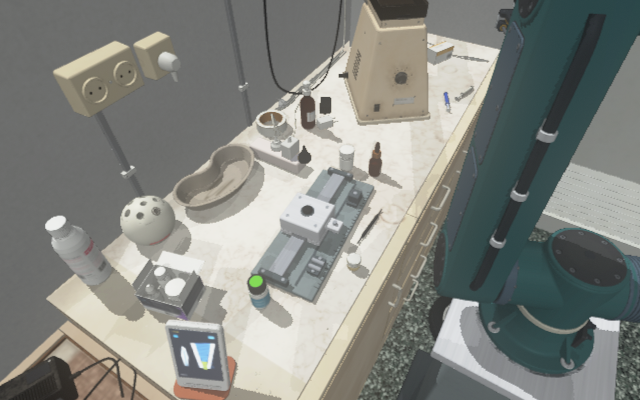

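Run:
```python
from h import *
D=np.load('top.npz');im,W=D['im'],D['W']
cv2.imwrite('pics/crop.png',cv2.resize(im[140:260,180:440],None,fx=3,fy=3,interpolation=cv2.INTER_CUBIC))
def rect(r0,r1,c0,c1,z0,z1):
    p=W[r0:r1,c0:c1].reshape(-1,3);p=p[(p[:,2]>z0)&(p[:,2]<z1)]
    (c,s,a)=cv2.minAreaRect(p[:,:2].astype(np.float32));print(len(p),np.round(c,4),np.round(s,4),a,'mean',p.mean(0).round(4),'zmed',np.median(p[:,2]).round(4))
rect(140,200,270,330,.058,.071)
rect(140,240,215,400,.006,.017)
rect(140,200,270,330,.0715,.09)
rect(196,222,242,272,.018,.04)
rect(196,216,340,375,.03,.05)
rect(192,215,285,315,.045,.062)
```

```text
1971 [0.5018 0.0341] [0.1076 0.0886] 4.360172271728516 mean [0.5025 0.0345 0.0668] zmed 0.067
6407 [0.4681 0.0067] [0.1984 0.3858] 6.721633434295654 mean [0.472  0.0164 0.0128] zmed 0.0129
107 [0.5042 0.0393] [0.0225 0.0406] 4.028421401977539 mean [0.5038 0.0353 0.0762] zmed 0.0765
286 [0.4326 0.1221] [0.035  0.0432] 3.272738218307495 mean [0.4289 0.1215 0.024 ] zmed 0.0237
189 [ 0.4469 -0.0915] [0.027  0.0284] 5.338656902313232 mean [ 0.4462 -0.091   0.0402] zmed 0.0406
274 [0.4402 0.0324] [0.0588 0.0394] 85.60295104980469 mean [0.4396 0.03   0.0563] zmed 0.0566
```

View pics/crop.png

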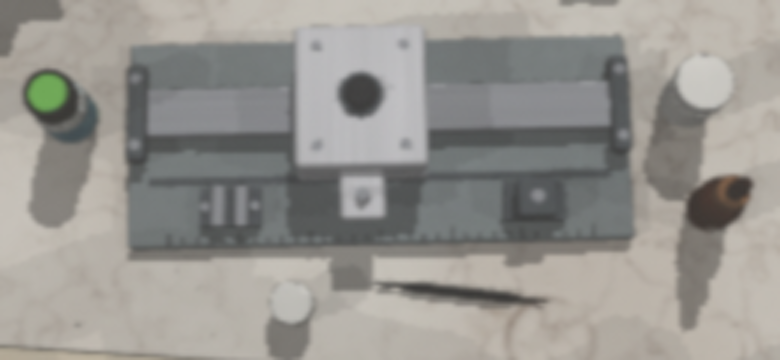

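Run:
```python
from h import *
for n in('top','scene'):
    W=np.load(n+'.npz')['W'].reshape(-1,3)
    for z in(.09,):
        for x0 in np.arange(.25,.75,.05):
            print(n,round(x0,2),[ (lambda q: round(float(q.max()),2) if len(q) else '-')(W[(abs(W[:,0]-x0)<.025)&(abs(W[:,1]-y0)<.025)&(W[:,2]<.6)][:,2]) for y0 in np.arange(-.6,.31,.05)])
print(robot.current_eef_rot(),robot.current_tcp_pos(),robot.current_time_s(),vision.camera_model('wrist'))
yaw=.08
for s in(0,np.pi/2,-np.pi/2,np.pi): print(s,robot.inverse_kinematics([.509,-.038,.2],[np.pi,0,yaw+s]))
```

```text
top 0.25 [-0.15, 0.21, -0.84, 0.35, 0.35, -0.08, 0.52, -0.08, -0.85, -0.85, -0.85, -0.84, 0.6, -0.84, -0.85, -0.85, -0.85, -0.85, -0.85]
top 0.3 [0.0, 0.01, 0.01, 0.01, 0.0, 0.01, 0.01, 0.0, 0.01, 0.0, 0.01, 0.01, 0.0, 0.01, 0.01, 0.01, 0.01, 0.01, 0.01]
top 0.35 [0.02, 0.01, 0.01, 0.01, 0.01, 0.01, 0.01, 0.01, 0.01, 0.01, 0.01, 0.01, 0.01, 0.04, 0.04, 0.01, 0.01, 0.01, 0.01]
top 0.4 [0.02, 0.07, 0.07, 0.01, 0.01, 0.01, 0.01, 0.01, 0.01, 0.01, 0.02, 0.02, 0.06, 0.06, 0.03, 0.03, 0.02, 0.01, 0.01]
top 0.45 [0.01, 0.24, 0.25, 0.07, 0.01, 0.01, 0.01, 0.08, 0.11, 0.02, 0.04, 0.03, 0.07, 0.07, 0.07, 0.03, 0.04, 0.08, 0.01]
top 0.5 ['-', '-', 0.28, 0.23, 0.02, 0.01, 0.01, 0.01, 0.07, 0.03, 0.03, 0.03, 0.07, 0.08, 0.07, 0.03, 0.06, 0.09, 0.01]
top 0.55 ['-', '-', 0.32, 0.34, 0.17, 0.01, 0.01, 0.01, 0.07, 0.03, 0.03, 0.03, 0.07, 0.07, 0.07, 0.02, 0.02, 0.01, 0.01]
top 0.6 ['-', '-', 0.32, 0.34, 0.17, 0.01, 0.01, 0.01, 0.01, 0.09, 0.08, 0.01, 0.01, 0.01, 0.01, 0.01, 0.01, 0.07, 0.09]
top 0.65 ['-', 0.26, 0.28, 0.15, 0.01, 0.03, 0.03, 0.01, 0.01, 0.1, 0.09, 0.01, 0.01, 0.01, 0.01, 0.01, 0.01, 
[... 1470 characters left out ...]
400474, 'cy': 199.04669932682285, 'T_tool_cam': array([[-3.50167368e-05,  9.63438867e-01,  2.67928252e-01,
         7.78913541e-02],
       [ 9.99999770e-01, -1.47811778e-04,  6.62208408e-04,
         3.37965431e-04],
       [ 6.77600270e-04,  2.67928213e-01, -9.63438640e-01,
        -2.02421178e-01],
       [ 0.00000000e+00,  0.00000000e+00,  0.00000000e+00,
         1.00000000e+00]])}
0 [-1.85636311e-01 -4.16974879e-03  1.42866024e+00 -4.44089210e-16
  1.71710216e+00  1.30516002e+00]
1.5707963267948966 [-0.18563631 -0.00416975  1.42866024  0.          1.71710216 -0.26563631]
-1.5707963267948966 None
3.141592653589793 [-0.18563631 -0.00416975  1.42866024  0.          1.71710216 -1.83643264]
```

```bash
cat >> h.py <<'E'
from scipy.spatial.transform import Rotation as Ro
def wristW():
    p=np.array(robot.current_tcp_pos());R=Ro.from_euler('xyz',robot.current_eef_rot()).as_matrix()
    im,d=vision.read_camera('wrist'); m=vision.camera_model('wrist')
    v,u=np.mgrid[:400,:640]
    P=np.stack([(u-m['cx'])/m['fx']*d,-(v-m['cy'])/m['fy']*d,-d],-1)
    T=np.array(m['T_tool_cam']); Q=P@T[:3,:3].T+T[:3,3]
    return im,d,Q@R.T+p
E
python3 - <<'E'
from h import *
t=robot.current_time_s()
o=[np.pi,0,.08]
robot.reach([.34,-.25,.2],o); robot.grasp(30)
robot.reach([.509,-.044,.13],o)
print(robot.current_time_s(),robot.current_contact_force(),robot.current_gripper_width())
im,d,W=wristW(); cv2.imwrite('pics/w1.png',im); np.savez('w1.npz',im=im,d=d,W=W)
E
```

```text
3.6167 [-0.09848088 -0.12382686  0.02007386] 0.00029081196986848953
```

View pics/w1.png

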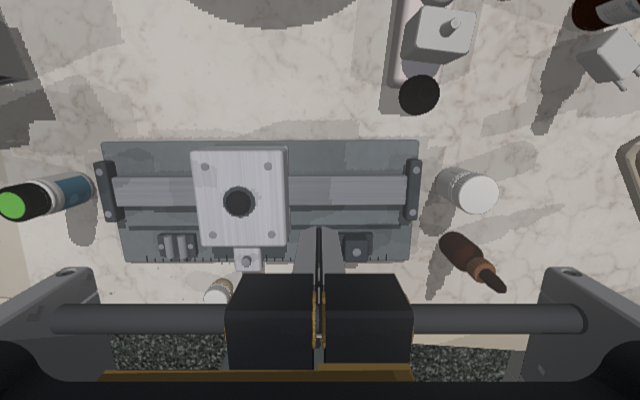

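Run:
```python
from h import *
D=np.load('w1.npz');W=D['W']
def rect(r0,r1,c0,c1,z0,z1):
    p=W[r0:r1,c0:c1].reshape(-1,3);p=p[(p[:,2]>z0)&(p[:,2]<z1)]
    (c,s,a)=cv2.minAreaRect(p[:,:2].astype(np.float32));print(len(p),np.round(c,4),np.round(s,4),round(a,2),'mean',p.mean(0).round(4),'zmed',np.median(p[:,2]).round(4))
rect(140,255,185,295,.060,.070)
rect(185,220,220,256,.0715,.09)
rect(230,256,155,200,.021,.035)
rect(230,256,340,375,.035,.05)
rect(245,270,230,265,.048,.06)
for v in(236,242,247): print([f'{1000*W[v,u,2]:.0f}@{W[v,u,1]:.3f}' for u in range(156,200,2)])
```

```text
8227 [0.5042 0.0328] [0.0992 0.0896] 4.87 mean [0.5074 0.032  0.0651] zmed 0.0651
417 [0.5038 0.033 ] [0.022  0.0227] 48.25 mean [0.5046 0.0322 0.0746] zmed 0.0749
437 [0.4295 0.12  ] [0.0254 0.0423] 4.3 mean [0.4302 0.1192 0.0241] zmed 0.0245
388 [ 0.451  -0.0927] [0.0189 0.0278] 6.73 mean [ 0.4517 -0.0923  0.0387] zmed 0.0389
577 [0.4369 0.0272] [0.0277 0.0301] 3.72 mean [0.438  0.0259 0.0548] zmed 0.055
['11@0.149', '20@0.141', '20@0.139', '20@0.136', '20@0.134', '22@0.131', '23@0.128', '22@0.126', '21@0.124', '20@0.122', '20@0.120', '21@0.117', '22@0.114', '22@0.112', '22@0.109', '20@0.108', '20@0.106', '21@0.103', '20@0.101', '16@0.100', '11@0.100', '12@0.097']
['11@0.149', '19@0.142', '21@0.139', '21@0.137', '26@0.132', '26@0.129', '26@0.126', '24@0.125', '22@0.124', '20@0.123', '20@0.120', '26@0.115', '26@0.112', '25@0.111', '25@0.109', '20@0.109', '21@0.106', '20@0.103', '20@0.101', '20@0.099', '15@0.098', '11@0.098']
['11@0.150', '22@0.141', '22@0.139', '23@0.136', '21@0.134', '27@0.129', '25@0.127', '24@0.126', '22@0.124', '19@0.124', '21@0.120', '24@0.117', '25@0.113', '27@0.110', '25@0.109', '22@0.108', '23@0.105', '22@0.103', '21@0.101', '20@0.099', '17@0.098', '11@0.098']
```

```bash
cat >> h.py <<'E'
yh=np.array([-.0845,.9964]); C0=np.array([.504,.0328])
def P(s,z): return [*(C0+yh*s),z]   # s: finger centre rel. to initial cursor centre along rail
E
python3 - <<'E'
from h import *
o=[np.pi,0,.085]
robot.reach(P(-.078,.13),o); robot.line_to(P(-.078,.045),.12)
f0=np.array(robot.current_contact_force()); print('f0',f0.round(2))
print(robot.line_to(P(-.062,.045),.08,max_force=8))
for s in np.arange(-.060,.0161,.004):
    hit=robot.line_to(P(s,.045),.05,max_force=15)
    f=np.array(robot.current_contact_force())-f0
    print(round(s,3),round(f[:2]@yh,2),hit)
    if hit: break
im,d,W=wristW(); cv2.imwrite('pics/w2.png',im); np.savez('w2.npz',im=im,d=d,W=W)
p=W.reshape(-1,3);rel=(p[:,:2]-C0)
m=(p[:,2]>.060)&(p[:,2]<.070)&(abs(rel@np.array([.9964,.0845]))<.06)&(rel@yh>.01)&(rel@yh<.2)
c,s,a=cv2.minAreaRect(p[m][:,:2].astype(np.float32)); print(m.sum(),c,s,a,'travel',(np.array(c)-C0)@yh)
print(robot.current_tcp_pos(),robot.current_time_s())
E
```

```text
f0 [ 0.13  0.32 -0.11]
False
-0.06 0.32 False
-0.056 -0.56 False
-0.052 -0.85 False
-0.048 -0.38 False
-0.044 -0.51 False
-0.04 -0.6 False
-0.036 0.28 False
-0.032 -0.57 False
-0.028 0.53 False
-0.024 -0.21 False
-0.02 0.09 False
-0.016 -0.78 False
-0.012 -0.67 False
-0.008 -0.09 False
-0.004 -0.87 False
0.0 -0.62 False
0.004 0.65 False
0.008 -0.65 False
0.012 -0.41 False
0.016 -0.77 False
9367 (0.49210894107818604, 0.1314389407634735) (0.08954039216041565, 0.19935625791549683) 20.200054168701172 travel 0.09928863505561829
[0.50260426 0.0490685  0.04497927] 10.175
```

View pics/w2.png

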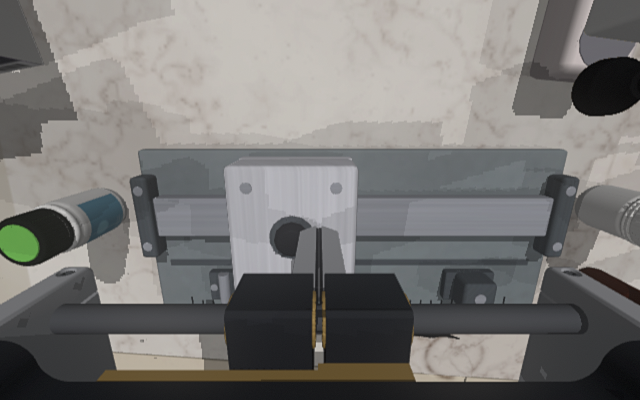

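Run:
```python
from h import *
W=np.load('w2.npz')['W']
for v,cs in((180,range(215,375,10)),(237,range(215,375,10)),(260,range(215,375,10))): print(v,[f'{u}:{np.round((W[v,u,:2]-C0)@yh*1000):.0f},{W[v,u,2]*1000:.0f}' for u in cs])
print(np.round(W[226:275:6,312],3))
print(robot.current_contact_force(),robot.current_effort(), robot.current_joint_positions())
D=world('scene');cv2.imwrite('pics/s2.png',cv2.resize(D[0][150:320,220:420],None,fx=3,fy=3))
```

```text
180 ['215:104,12', '225:78,65', '235:71,65', '245:64,66', '255:58,65', '265:51,65', '275:45,65', '285:38,65', '295:32,64', '305:25,64', '315:18,64', '325:12,64', '335:5,65', '345:-1,65', '355:-8,65', '365:-24,11']
237 ['215:109,11', '225:101,11', '235:74,66', '245:67,65', '255:60,65', '265:53,65', '275:45,72', '285:38,75', '295:32,75', '305:24,88', '315:18,87', '325:12,87', '335:6,86', '345:-2,65', '355:-10,63', '365:-26,11']
260 ['215:111,12', '225:102,11', '235:76,65', '245:69,64', '255:61,66', '265:54,65', '275:47,66', '285:40,65', '295:28,117', '305:23,116', '315:18,116', '325:13,118', '335:8,116', '345:-3,66', '355:-18,11', '365:-27,11']
[[0.51  0.054 0.064]
 [0.512 0.054 0.08 ]
 [0.512 0.054 0.089]
 [0.511 0.053 0.096]
 [0.512 0.053 0.106]
 [0.511 0.053 0.111]
 [0.511 0.053 0.118]
 [0.512 0.053 0.125]
 [0.536 0.054 0.171]]
[ 0.93176028 -0.21234732  0.25078356] [ 4.07758076e-02 -3.08351254e+01 -2.84160143e+01  2.85003672e-02
 -6.90636761e-02  2.47719923e-03] [-1.53018744e-02  5.61809317e-02  1.67888453e+00  4.14402382e-04
  1.40658461e+00  1.47015892e+00]
```

View pics/s2.png

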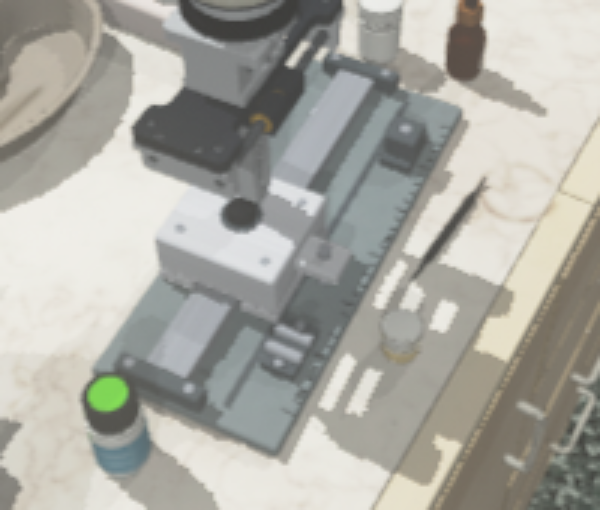

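The picture shows the closed fingers (wrist pic col 318) standing inside the outline of the cursor block (cols 225–357), with the key (292,237) just ahead of them. The tip didn't meet the block's side face, which shouldn't be possible. I'll back out, turn the tool a quarter turn and check the contact on the side face properly.

```bash
cat >> h.py <<'E'
def cursor(W):
    p=W.reshape(-1,3);rel=p[:,:2]-C0;a=rel@yh;b=rel@np.array([.9964,.0845])
    m=(abs(p[:,2]-.065)<.004)&(b>.018)&(b<.046)&(a>-.06)&(a<.145)
    q=a[m];lo,hi=np.percentile(q,[.5,99.5]);return m.sum(),lo.round(4),hi.round(4),'ctr',((lo+hi)/2).round(4)
def fy(f0): return round(float((np.array(robot.current_contact_force())-f0)[:2]@yh),2)
E
python3 - <<'E'
from h import *
print(cursor(np.load('w1.npz')['W']),cursor(np.load('w2.npz')['W']))
print(robot.line_to(P(-.045,.045),.1,max_force=15))
W=wristW()[2];print('after retreat',cursor(W))
robot.line_to(P(-.045,.10),.15)
o=[np.pi,0,.085+np.pi/2]
robot.reach(P(-.045,.10),o); robot.line_to(P(-.045,.045),.12)
f0=np.array(robot.current_contact_force());print(f0.round(2),robot.current_time_s())
for s in np.arange(-.035,-.004,.004):
    h=robot.line_to(P(s,.045),.05,max_force=15);print(round(s,3),fy(f0),h)
im,d,W=wristW();cv2.imwrite('pics/w3.png',im);np.savez('w3.npz',W=W);print(cursor(W),robot.current_time_s())
E
```

```text
(np.int64(2675), np.float64(-0.0442), np.float64(0.0435), 'ctr', np.float64(-0.0003)) (np.int64(5382), np.float64(-0.0095), np.float64(0.0782), 'ctr', np.float64(0.0344))
False
after retreat (np.int64(5393), np.float64(-0.0099), np.float64(0.0779), 'ctr', np.float64(0.034))
[ 0.21 -0.91  0.7 ] 13.5583
-0.035 0.19 False
-0.031 1.3 False
-0.027 0.84 False
-0.023 1.37 False
-0.019 0.86 False
-0.015 0.66 False
-0.011 0.61 False
-0.007 1.88 False
(np.int64(5681), np.float64(-0.0089), np.float64(0.0791), 'ctr', np.float64(0.0351)) 15.7083
```

View pics/w3.png

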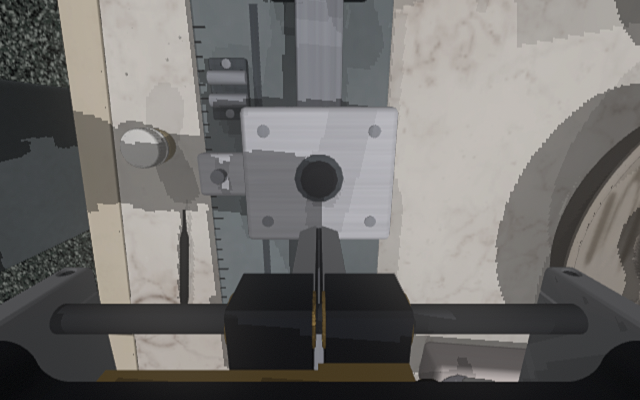

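Run:
```python
from h import *
robot.line_to(P(-.030,.045),.1); robot.line_to(P(-.030,.031),.1)
f0=np.array(robot.current_contact_force());print(f0.round(2))
for s in (-.02,-.014,-.007):
    h=robot.line_to(P(s,.031),.05,max_force=15);print(s,fy(f0),h)
print('low',cursor(wristW()[2]))
robot.line_to(P(-.030,.031),.1); robot.line_to(P(-.030,.069),.1)
print('back',cursor(wristW()[2]),robot.current_time_s())
```

```text
[ 0.49 -0.15 -0.71]
-0.02 0.22 False
-0.014 0.15 False
-0.007 -0.72 False
low (np.int64(6986), np.float64(0.0044), np.float64(0.0922), 'ctr', np.float64(0.0483))
back (np.int64(5198), np.float64(0.0034), np.float64(0.0922), 'ctr', np.float64(0.0478)) 18.3083
```

Down at z = 0.031 the side face makes real contact: the cursor moved 13 mm, with the finger centre about 10 mm off the face. I'll push there in guarded steps and check the travel with the camera before reaching the tooth.

Run:
```python
from h import *
z=.031
robot.line_to(P(-.030,z),.12); f0=np.array(robot.current_contact_force())
print(robot.line_to(P(.012,z),.06,max_force=15))
c=cursor(wristW()[2]);off=c[-1]-.012;print(c,'offset',off)
if .05<off<.062:
    pk=0
    for s in np.arange(.0745,.0941,.001)-off:
        h=robot.line_to(P(s,z),.03,max_force=20); f=fy(f0); pk=min(pk,f)
        print(round(s+off,4),f,h,end=' | ')
        if h or (pk<-4 and f>-1.5 and s+off>.0905): break
im,d,W=wristW();cv2.imwrite('pics/w4.png',im);np.savez('w4.npz',W=W);print(cursor(W),robot.current_time_s())
```

```text
False
(np.int64(6998), np.float64(0.024), np.float64(0.1119), 'ctr', np.float64(0.0679)) offset 0.055900000000000005
0.0745 -0.1 False | 0.0755 -1.02 False | 0.0765 -1.41 False | 0.0775 -1.29 False | 0.0785 -0.06 False | 0.0795 -2.74 False | 0.0805 -5.16 False | 0.0815 -5.48 False | 0.0825 -6.26 False | 0.0835 -4.37 False | 0.0845 -3.74 False | 0.0855 -1.38 False | 0.0865 0.17 False | 0.0875 0.28 False | 0.0885 -0.72 False | 0.0895 0.5 False | 0.0905 -0.44 False | (np.int64(7097), np.float64(0.0504), np.float64(0.138), 'ctr', np.float64(0.0942)) 24.0917
```

View pics/w4.png

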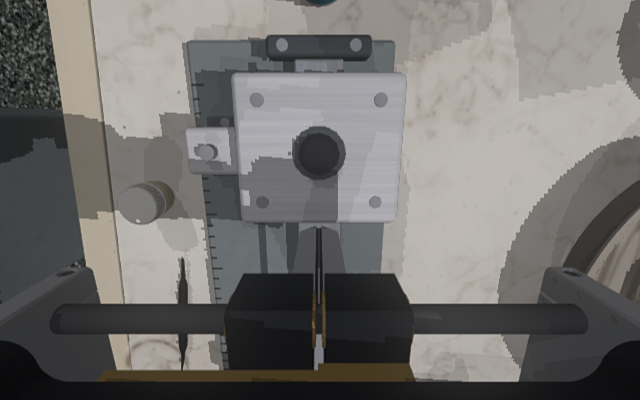

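The push force peaked at 6.3 N, fell to nothing, and the cursor snapped ahead to 94.2 mm, against a notch at 93.2 mm (camera error about 1 mm). Next: back off, then press the key.

Run:
```python
from h import *
robot.line_to(P(.015,.031),.12); robot.line_to(P(.015,.10),.2)
W=wristW()[2];print('home?',cursor(W))
robot.line_to(P(.0937,.090),.15)
robot.hold(.2); f0=np.array(robot.current_contact_force())
for z in(.080,.078,.077,.076,.075,.074,.073,.072,.071,.070,.069):
    h=robot.line_to(P(.0937,z),.03,max_force=18);f=np.array(robot.current_contact_force())-f0
    print(z,f.round(1),h,np.round(robot.current_tcp_pos()[2],4))
    if h: break
robot.line_to(P(.0937,.10),.1); robot.line_to(P(.03,.13),.2)
im,d,W=wristW();cv2.imwrite('pics/w5.png',im);np.savez('w5.npz',W=W);print(cursor(W),robot.current_time_s())
p=W.reshape(-1,3);a=(p[:,:2]-C0)@yh;b=(p[:,:2]-C0)@np.array([.9964,.0845])
print('key z',np.percentile(p[(np.hypot(a-.0937,b)<.006)][:,2],[10,50,90]).round(4),'top z',np.median(p[(abs(a-.0937)<.03)&(abs(b-.03)<.008)][:,2]))
```

```text
home? (np.int64(3935), np.float64(0.05), np.float64(0.1383), 'ctr', np.float64(0.0942))
0.08 [-0.3  0.3 -0.6] False 0.0796
0.078 [-0.8  0.4  0.4] False 0.078
0.077 [-0.5 -0.4  0.3] False 0.077
0.076 [-1.5  0.7 -0.1] False 0.0759
0.075 [ 0.1 -0.4  1. ] False 0.0749
0.074 [ 0.4  0.4 -0.2] False 0.0739
0.073 [-0.1  0.4 -0.3] False 0.0729
0.072 [-0.1  0.3 -0.1] False 0.0719
0.071 [ 0.7 -0.3  1. ] False 0.0709
0.07 [-0.3 -1.   0.1] False 0.0699
0.069 [-1.2  1.3  0.4] False 0.0689
(np.int64(2971), np.float64(0.0498), np.float64(0.1375), 'ctr', np.float64(0.0937)) 29.8167
key z [0.0746 0.0756 0.0764] top z 0.06509136827517474
```

View pics/w5.png

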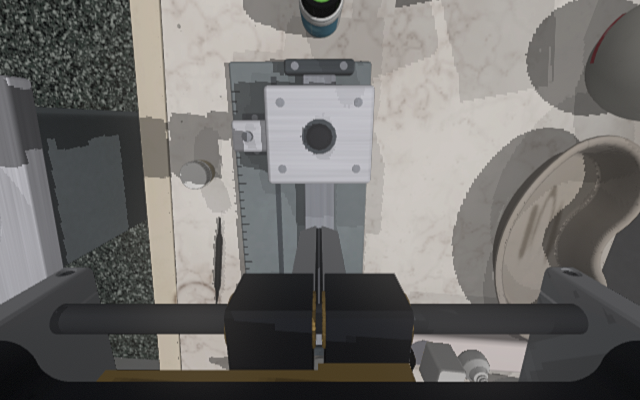

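The fingers met nothing at the key's height, just as they passed through the block at z = 0.045. So the tip that actually makes contact sits about 20–30 mm behind the stated TCP. I'll press again further down, guarded by force.

Run:
```python
from h import *
robot.line_to(P(.0937,.085),.2)
robot.line_to(P(.0937,.070),.1); robot.hold(.2); f0=np.array(robot.current_contact_force())
for z in np.arange(.066,.0349,-.001):
    h=robot.line_to(P(.0937,z),.03,max_force=15);f=np.array(robot.current_contact_force())-f0
    if h or abs(f[2])>2: print(z.round(4),f.round(1),h,np.round(robot.current_tcp_pos()[2],4))
    if h or f[2]>11: break
robot.line_to(P(.0937,.10),.12); robot.line_to(P(.03,.13),.2)
im,d,W=wristW();cv2.imwrite('pics/w6.png',im);np.savez('w6.npz',W=W);print(cursor(W),robot.current_time_s())
p=W.reshape(-1,3);a=(p[:,:2]-C0)@yh;b=(p[:,:2]-C0)@np.array([.9964,.0845])
print('key z',np.percentile(p[(np.hypot(a-.0937,b)<.006)][:,2],[10,50,90]).round(4))
```

```text
0.052 [-0.4 -0.3  3.2] False 0.0523
0.051 [-2.1 -0.4  4.2] False 0.0513
0.05 [-1.4 -1.5  4.7] False 0.05
0.049 [-0.5  0.3  4.1] False 0.0489
0.048 [-0.7 -0.   3.4] False 0.0479
0.047 [0.2 0.2 4.2] False 0.0469
0.046 [-1.7 -0.   6.6] False 0.0467
0.045 [-2.8 -0.4 11.5] False 0.0466
(np.int64(2983), np.float64(0.0499), np.float64(0.1376), 'ctr', np.float64(0.0937)) 37.55
key z [0.0687 0.0696 0.0706]
```

Run:
```python
from h import *
print(robot.sign_off(), robot.current_time_s())
```

```text
the job is handed in; nothing more can be done
the job is handed in; nothing more can be done
```

The job is handed in at about 38 s. The cursor is in the notch (camera 93.7 mm, notch 93.2 mm), and the key was pressed 6 mm to its stop afterwards. The real fingertip contact is about 25 mm behind the stated TCP, so my first push ran the fingers through the block's outline and probably moved the cursor 34 mm by its key, and the final push and press used TCP heights lowered to match. I did not measure the bystanders at the end, but saw no sign that they had moved.

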